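# Throw open the draw latch of the long steel box

## Robot

A 7-joint arm with a two-finger parallel gripper is mounted at the origin on a cart in front of the work surface, level with it; the furniture and walls round the work are solid. World frame = base frame: x ahead of the robot, y to its left, z up, the work surface at z = 0. Lengths are in m, angles in degrees, forces in N, time in s.
With the tool pointing down it reaches from about 0.425 to 0.875 m from the base axis. Payload 4.7 kg.
Tool frame: the origin (TCP) lies midway between the tips of the shut fingers; the grasp point (between the pads) lies 19 mm behind it (env.grip_depth is the distance from the TCP to the grasp point, in m); z points along the fingers, y is the line along which they close (so a half turn about z gives the same grasp; the last joint's range is limited). The gripper opens to 87 mm and grips with 3 to 60 N. Pads are 19 mm wide; open, the fingers measure 117 mm over their backs; the gripper's body (75 mm by 190 mm) begins 51 mm behind the grasp point.
Start: joints at [74.433, 18.392, -4.016, 83.108, 1.295, 78.541, -3.26], TCP at [0.183, -0.624, 0.19] pointing down, gripper open.
Joint ranges: [-163.93, 163.93], [-17.29, 119.83], [-79.2, 71.16], [3.27, 140.29], [-89.18, 269.18], [5.43, 117.66], [-154.24, 154.24]. Speed limits (degrees/s): [147.25, 147.25, 180, 180, 180, 180, 180].

## Interface

Orientations are given as [roll, pitch, yaw] about the fixed x, y, z axes, in that order (R = Rz(yaw) Ry(pitch) Rx(roll)).
In Python, from cell import get_obs, optics, env, nets gives the robot as it stands.
- The arm moves only by the shell command python3 -m creep 'ROWS' [FORCE]. ROWS is JSON, a list of rows, each an object of numbers: "wx", "wy", "wz": the turn, a rotation vector about the tool's x, y, z in degrees; "tx", "ty", "tz": the shift along the tool's x, y, z in mm; "gripper": the opening, from -1 (shut) to 1 (fully open). A call has 1 to 5 rows; each row is the pose to reach, as a shift and turn from the pose commanded when the call began, along the tool's axes at that moment; what a row does not reach only later rows make up. A row lasts 1/12 s, in which the tool goes at most 41.7 mm and 7.16 degrees, less where a joint would pass 70% of its speed; a pose out of reach is approached as far as the arm can. A call with a gripper value outside its range is refused whole. The fingers move at their own pace and stop on an object; FORCE is the grip in N (left out, the last holds). Time passes only in rows, so rows that repeat a pose let the fingers close. It gives the time, the measured TCP pose, the force, the opening and the grip force at its end, in the units of the state.
- get_obs(): the state, without advancing time (a new reading comes with each control period).
- optics.read_camera(name): name is "side" or "top" or "wrist"; returns (picture, depth): 384x512x3 uint8, red, green, blue; 384x512 float32, m along the optical axis (not along the pixel's ray), 0 where there is no reading.
- optics.camera_info(name): a dict with "fovy" (degrees; the focal length in pixels is half the picture's height over the tangent of half this angle, whatever the lens; pixels are square), "cx", "cy" (the principal point, pixels), "k1" (the pictures are not rectified: a ray, as slopes to the right and down, at radius r is drawn at 1 + k1 r^2 times it, then the intrinsics apply), "R" (3x3) and "t" (3): a world point X has camera coordinates R X + t; the wrist camera has in their place "tool_from_camera" (4x4, takes a point from camera to tool coordinates, whose origin is the TCP and whose axes are the flange's). Camera axes: x right, y down, z forward; pixel columns grow to the right and rows downward; lengths in m; the calibration is good to about 2 mm. A picture is of the moment at which its call begins: read the wrist's pose just before it. camera_info takes no time and is no camera call.
- env.sign_off(): hands the job in; it is judged then, once.
Trained networks look in the newest picture that a camera, given by its name, has taken for a name from the list of things; names that differ only in an ending like _2 or _b are one class to them, and where a whole thing is asked for, a point or a joint stands for the part that bears it (a point fixed in the world has none). Each returns a list of dicts, best first, with "confidence" (0 to 1); they miss things now and then, are a little off and sometimes report something else, mostly with a low value. They report only what shows in the picture. A call takes as long as a camera call. They do not tell look-alikes from the thing itself.
- nets.look_for(query, camera): "point" ([x, y, z] in m, in world coordinates, good to about 4 mm: the middle of the surface that is visible of it).
- nets.place_of(query, camera): "point" ([x, y, z] in m, in world coordinates, good to about 4 mm: a listed point, or the origin of a listed thing).
The state is a dict: "time_s": time; "qpos": joint angles; "joint_velocities": joint speeds; "effort": joint torques, N m; "tool_pos": TCP position; "tool_rot": TCP orientation; "force": force on the tool from outside, world axes, zero at the start; "wrist_torque": the same for the moment, N m; "grip_width": finger opening in m; "grasp_force": force on a finger pad.
Only numpy, scipy, OpenCV 4.12 (cv2) and the standard library are available. Lean on these libraries where they do the work, as an engineer would, in place of code of your own. Each camera call takes 0.05 s, during which the arm holds its last target. There are 200 camera calls.

## Task

Two grey steel boxes stand on the bench, each held shut by a draw latch across the middle of its lid. Unlatch the longer box: lift its latch lever up past centre and swing it right over, past upright, as far as it goes, so that the hook slips free of its keeper, then let go. Leave the shorter box latched and the red grease tin standing undisturbed on the long box's lid.

Things in the scene. Friction and masses are not known exactly. Their poses are not given: they have to be found in the camera images.
- long_box_grip (a point): Middle of the round steel cross-roll (13 mm dia, 26 mm long) at the free end of the long box's latch lever, 20 mm over the flat lid (lid top z = 0.095). Axes turn with the lever; latched: x level from roll to hinge (world +x within 0.4 rad), y along the roll (the width to pinch), z up. Hinge axis: parallel to y, 65 mm along x and 4 mm down z from here. Lid clear 80 mm either side.
- long_box_lever (a joint): Angle of that lever, a steel strap 18 mm wide on the LONG grey box (180 x 320 x 95 mm, fixed). 0 = latched, flat on the lid; grows as the roll is lifted up and over; 1.57 upright; 2.0 = its stop. Springs shut below 0.4 rad (2 to 3 N at the roll), springs on over to its stop beyond about 0.7. A wire hook link runs on past the hinge to the keeper; it is off it by 1.7.
- short_box_lever (a joint): Angle of the like latch lever on the SHORT grey steel box (180 x 160 x 95 mm high, fixed) on the other side of the bench (left or right varies); 0 = latched. It is to stay so.
- grease_tin: Round red grease tin, 68 mm in diameter, 30 mm high, standing loose on one end of the long box's lid, about 120 mm to the left of the lever as seen from the robot; origin at the centre of its underside.
Not all that is in view belongs to the job. What is shaped like the part that bears short_box_lever but orange is not meant. There is more than one size of the grease_tin; the one meant has the size given above.

How it is judged:
By the outcome, as a careful person would: the job done as asked, in the order asked, and still so for the second after the job is handed in, with the robot touching nothing.
It also fails if it takes over 35 s, if anything falls off the work surface, if the arm or the gripper's body presses on something with over 40 N, if the wrist force passes 120 N, or if a joint passes its speed limit or range.

## Working session

There is one attempt and no reset: what is moved stays moved. The work goes in short steps, Python scripts to look and compute and a shell command to move; the robot and the scene stay as the last step left them, time stands still between calls to the robot, and variables do not carry over. Pictures are saved under pics/ and viewed, at most 10 in all, crops included, and the job is handed in when it is done.

```bash
mkdir -p pics; ls; python3 - <<'E'
from cell import get_obs, optics, env, nets
import cv2,numpy as np
ims=[]
for c in("top","side"):
    im,d=optics.read_camera(c); ims.append(im)
    for q in("long_box_grip","long_box_lever","short_box_lever","grease_tin"):
        for f in("look_for","place_of"):
            try: print(c,q,f,[(np.round(r["point"],3).tolist(),round(r["confidence"],2)) for r in getattr(nets,f)(q,c)])
            except Exception as e: print(c,q,f,e)
for n,im in zip(("top","side"),ims): cv2.imwrite(f"pics/{n}0.png",im[...,::-1])
o=get_obs();print(o["time_s"],o["tool_pos"],o["tool_rot"])
E
```

```text
pics
top long_box_grip look_for [([0.511, -0.281, 0.117], 0.73)]
top long_box_grip place_of [([0.467, -0.289, 0.114], 0.8)]
top long_box_lever look_for [([0.513, -0.284, 0.116], 0.84)]
top long_box_lever place_of it knows: grease_tin, long_box_grip
top short_box_lever look_for [([0.515, 0.519, 0.12], 0.59), ([0.44, 0.244, 0.114], 0.5)]
top short_box_lever place_of it knows: grease_tin, long_box_grip
top grease_tin look_for [([0.536, -0.144, 0.124], 0.94), ([0.602, -0.019, 0.02], 0.77)]
top grease_tin place_of [([0.536, -0.144, 0.094], 0.77), ([0.603, -0.018, -0.001], 0.69)]
side long_box_grip look_for [([0.517, -0.276, 0.116], 0.54)]
side long_box_grip place_of [([0.465, -0.292, 0.116], 0.42)]
side long_box_lever look_for [([0.515, -0.27, 0.111], 0.55)]
side long_box_lever place_of it knows: grease_tin, long_box_grip
side short_box_lever look_for [([0.448, 0.25, 0.115], 0.64), ([0.51, 0.53, 0.116], 0.48)]
side short_box_lever place_of it knows: grease_tin, long_box_grip
side grease_tin look_for [([0.527, -0.128, 0.127], 0.68), ([0.599, -0.004, 0.022], 0.54)]
side grease_tin place_of [([0.53, -0.146, 0.094], 0.6), ([0.601, -0.017, -0.003], 0.6)]
0.7 [ 0.18325331 -0.62369146  0.1897671 ] [1.79986952e+02 2.43309712e-03 1.63778328e+01]
```

View pics/top0.png

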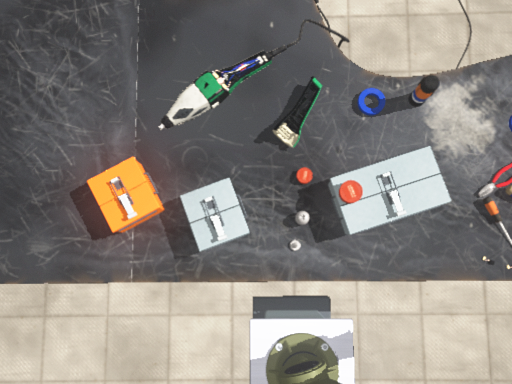

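```bash
python3 - <<'E'
from cell import get_obs, optics, env, nets
import cv2,numpy as np
i=optics.camera_info("top");print({k:np.round(v,3).tolist() for k,v in i.items()} )
R,t=np.array(i["R"]),np.array(i["t"]);f=192/np.tan(np.radians(i["fovy"]/2))
def px(p):
    c=R@np.array(p)+t;s=c[:2]/c[2];s=s*(1+i["k1"]*(s@s));return np.array([i["cx"],i["cy"]])+f*s
for p in([.467,-.289,.114],[.511,-.281,.117],[.515,.519,.12],[.44,.244,.114],[.536,-.144,.124],[.6,-.018,.02]):print(p,px(p).round())
im=cv2.imread("pics/top0.png");u=px([.5,-.24,.1]).astype(int)
c=im[max(0,u[1]-60):u[1]+60,max(0,u[0]-70):u[0]+70];print(u)
cv2.imwrite("pics/crop0.png",cv2.resize(c,None,fx=5,fy=5,interpolation=cv2.INTER_CUBIC))
E
```

```text
{'fovy': 44.453, 'cx': 260.126, 'cy': 202.799, 'k1': 0.03, 'R': [[-0.006, -1.0, -0.021], [-0.992, 0.009, -0.124], [0.124, 0.02, -0.992]], 't': [0.127, 0.511, 1.447]}
[0.467, -0.289, 0.114] [400. 213.]
[0.511, -0.281, 0.117] [396. 198.]
[0.515, 0.519, 0.12] [127. 199.]
[0.44, 0.244, 0.114] [219. 224.]
[0.536, -0.144, 0.124] [350. 190.]
[0.6, -0.018, 0.02] [304. 175.]
[381 202]
```

View pics/crop0.png

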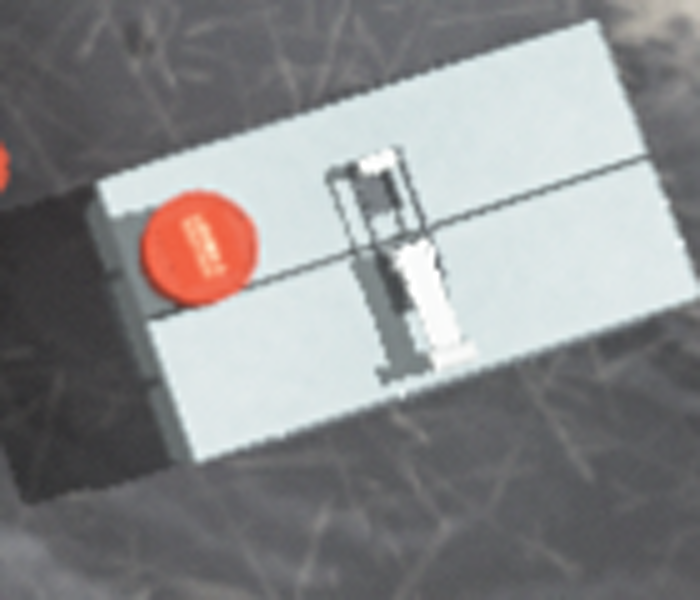

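View pics/side0.png

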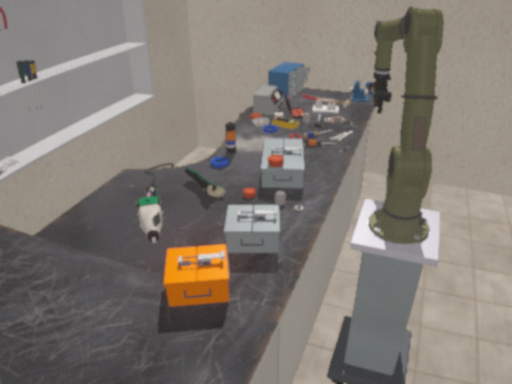

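Candidates for the latch: long grey box (396,198), short grey box (219,224) and the orange box (127,199). The longer grey box with the red tin at (350,190) is the right one, and its roll is at about (400,213). The other tin, at (304,175) on the bench, is a look-alike. The crop confirms the lever is flat, with its roll toward the robot.

```bash
cat > h.py <<'E'
from cell import get_obs, optics, env, nets
import cv2,numpy as np
from scipy.spatial.transform import Rotation as Ro
def cloud(c):
    o=get_obs(); im,d=optics.read_camera(c); i=optics.camera_info(c)
    f=192/np.tan(np.radians(i["fovy"]/2)); K=np.array([[f,0,i["cx"]],[0,f,i["cy"]],[0,0,1.]])
    v,u=np.mgrid[:384,:512]
    s=cv2.undistortPoints(np.stack([u.ravel(),v.ravel()],1).astype(np.float64)[:,None],K,np.array([i["k1"],0,0,0.]))[:,0]
    z=d.ravel()[:,None]; P=np.hstack([s*z,z])
    if c=="wrist":
        T=np.array(i["tool_from_camera"]); P=P@T[:3,:3].T+T[:3,3]
        P=Ro.from_euler("xyz",o["tool_rot"],degrees=True).apply(P)+o["tool_pos"]
    else: P=(P-i["t"])@np.array(i["R"])
    P[z[:,0]==0]=np.nan
    return im,P.reshape(384,512,3)
def rows(target,yaw):
    o=get_obs();R=Ro.from_euler("xyz",o["tool_rot"],degrees=True)
    print("shift mm",(R.inv().apply(np.array(target)-o["tool_pos"])*1000).round(1),"turn",(R.inv()*Ro.from_euler("xyz",[180,0,yaw],degrees=True)).as_rotvec(degrees=True).round(2),"t",o["time_s"])
def lid(P):
    m=(abs(P[...,2]-.095)<.006)&(abs(P[...,0]-.52)<.2)&(abs(P[...,1]+.25)<.22)
    r=cv2.minAreaRect(P[m][:,:2].astype(np.float32)); print("lid",r,m.sum())
E
python3 - <<'E'
from h import *
im,P=cloud("top"); lid(P)
m=(P[...,2]>.105)&(abs(P[...,0]-.52)<.1)&(abs(P[...,1]+.28)<.06)
q=P[m]; print(q.round(3)[::max(1,len(q)//25)].tolist())
rows([.466,-.29,.19],19)
E
```

```text
lid ((0.5408515334129333, -0.26935091614723206), (0.18425685167312622, 0.3214266896247864), 17.464601516723633) 5262
[[0.616, -0.287, 0.105], [0.587, -0.26, 0.115], [0.584, -0.26, 0.115], [0.582, -0.27, 0.109], [0.57, -0.243, 0.11], [0.558, -0.278, 0.108], [0.541, -0.252, 0.106], [0.532, -0.268, 0.12], [0.53, -0.267, 0.112], [0.526, -0.262, 0.119], [0.523, -0.265, 0.12], [0.522, -0.265, 0.108], [0.518, -0.268, 0.117], [0.514, -0.273, 0.121], [0.512, -0.28, 0.116], [0.509, -0.284, 0.112], [0.503, -0.272, 0.113], [0.5, -0.285, 0.118], [0.494, -0.278, 0.12], [0.491, -0.295, 0.113], [0.486, -0.292, 0.112], [0.479, -0.287, 0.117], [0.475, -0.299, 0.127], [0.47, -0.281, 0.116], [0.467, -0.284, 0.117], [0.464, -0.286, 0.12]]
shift mm [ 3.654e+02 -2.404e+02 -3.000e-01] turn [ 0.01  0.   -2.62] t 0.75
```

```bash
python3 -m creep '[{"tx":34,"ty":-22,"wz":-1,"gripper":0.3},{"tx":68,"ty":-45,"wz":-1,"gripper":0.3},{"tx":102,"ty":-67,"wz":-1,"gripper":0.3},{"tx":136,"ty":-89,"wz":-1,"gripper":0.3},{"tx":170,"ty":-112,"wz":-1,"gripper":0.3}]' 30
python3 -m creep '[{"tx":34,"ty":-22,"gripper":0.3},{"tx":68,"ty":-45,"gripper":0.3},{"tx":102,"ty":-67,"gripper":0.3},{"tx":136,"ty":-89,"gripper":0.3},{"tx":170,"ty":-112,"gripper":0.3}]'
python3 -m creep '[{"tx":25,"ty":-16,"gripper":0.3},{"tx":25,"ty":-16,"gripper":0.3},{"tx":25,"ty":-16,"gripper":0.3}]'
python3 - <<'E'
from h import *
im,P=cloud("wrist"); cv2.imwrite("pics/w1.png",im[...,::-1]); lid(P)
for f in(nets.place_of,nets.look_for): print([(np.round(r["point"],4).tolist(),round(r["confidence"],2)) for r in f("long_box_grip","wrist")])
np.save("P.npy",P); rows([.466,-.29,.19],17.5)
E
```

```text
lid ((0.0, 0.0), (0.0, 0.0), 0.0) 0
[]
[]
shift mm [ 365.4 -240.4   -0.4] turn [ 0.    0.   -1.12] t 0.9validation failed for argument at $[0]...
validation failed for argument at $[0]...
validation failed for argument at $[0]...
```

View pics/w1.png

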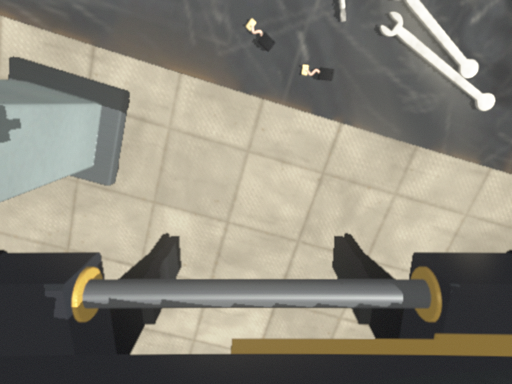

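The moves were refused, so the picture still shows the start pose: bench edge and floor between the fingers, wrenches at (440,50). Rows probably need every field, so I'll send all of them.

```bash
python3 -m creep '[{"wx":0,"wy":0,"wz":-1,"tx":34,"ty":-22,"tz":0,"gripper":0.3},{"wx":0,"wy":0,"wz":-1,"tx":68,"ty":-45,"tz":0,"gripper":0.3},{"wx":0,"wy":0,"wz":-1,"tx":102,"ty":-67,"tz":0,"gripper":0.3},{"wx":0,"wy":0,"wz":-1,"tx":136,"ty":-89,"tz":0,"gripper":0.3},{"wx":0,"wy":0,"wz":-1,"tx":170,"ty":-112,"tz":0,"gripper":0.3}]' 30
```

```text
time_s: 1.32
tool_pos: [0.3157, -0.4668, 0.1898]
tool_rot: [180.0, -0.0, 17.4]
force: [0.4, -0.1, 0.3]
grip_width: 0.0619
grasp_force: 0.0
```

```bash
python3 -m creep '[{"wx":0,"wy":0,"wz":0,"tx":34,"ty":-22,"tz":0,"gripper":0.3},{"wx":0,"wy":0,"wz":0,"tx":68,"ty":-44,"tz":0,"gripper":0.3},{"wx":0,"wy":0,"wz":0,"tx":102,"ty":-66,"tz":0,"gripper":0.3},{"wx":0,"wy":0,"wz":0,"tx":136,"ty":-88,"tz":0,"gripper":0.3},{"wx":0,"wy":0,"wz":0,"tx":165,"ty":-108,"tz":0,"gripper":0.3}]'
python3 - <<'E'
from h import *
im,P=cloud("wrist"); cv2.imwrite("pics/w2.png",im[...,::-1]); lid(P)
for f in(nets.place_of,nets.look_for): print([(np.round(r["point"],4).tolist(),round(r["confidence"],2)) for r in f("long_box_grip","wrist")])
np.save("P.npy",P); rows([.466,-.29,.19],17.5)
E
```

```text
time_s: 1.73
tool_pos: [0.4418, -0.3133, 0.1901]
tool_rot: [180.0, -0.1, 17.5]
force: [0.5, -0.8, -0.9]
grip_width: 0.0569
grasp_force: 0.0
lid ((0.5218538641929626, -0.27498745918273926), (0.1410575807094574, 0.3195062279701233), 17.45819091796875) 53509
[([0.4691, -0.2919, 0.1164], 0.64)]
[([0.5167, -0.2833, 0.1175], 0.96)]
shift mm [ 29.3 -14.2   0.1] turn [ 0.01 -0.06  0.29] t 1.8833
```

View pics/w2.png

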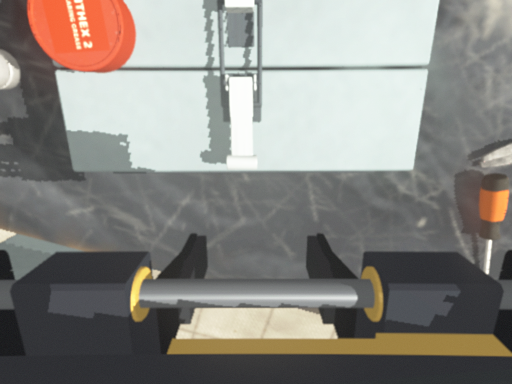

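The wrist view shows the lever's roll at (242,161), the strap up to its hinge at (240,80), and the tin at (85,30).

```bash
python3 - <<'E'
from h import *
P=np.load("P.npy"); q=P[150:172,220:265].reshape(-1,3); q=q[q[:,2]>.108]; print(len(q),q.min(0),q.max(0))
a=np.radians(17.5);e=np.array([np.cos(a),np.sin(a)]);n=np.array([-e[1],e[0]])
for ax in(e,n): print(np.percentile(q[:,:2]@ax,[1,5,50,95,99]).round(4))
s=P[90:145,225:258].reshape(-1,3);s=s[s[:,2]>.108];print("strap n",np.percentile(s[:,:2]@n,[3,50,97]).round(4))
o=get_obs();t=o["tool_pos"][:2];print("tool",e@t,n@t,o["tool_pos"])
E
```

```text
554 [ 0.45861557 -0.30602729  0.11425985] [ 0.48006025 -0.27847121  0.12322857]
[0.3522 0.3525 0.3605 0.3676 0.3685]
[-0.4318 -0.4309 -0.4198 -0.408  -0.407 ]
strap n [-0.4278 -0.4194 -0.4107]
tool 0.327958085925516 -0.4310978911646728 [ 0.44241282 -0.31252647  0.19004921]
```

```bash
python3 -m creep '[{"wx":0,"wy":0,"wz":0,"tx":30,"ty":-11.5,"tz":10,"gripper":0.3},{"wx":0,"wy":0,"wz":0,"tx":30.5,"ty":-11.5,"tz":40,"gripper":0.3},{"wx":0,"wy":0,"wz":0,"tx":30.5,"ty":-11.5,"tz":66,"gripper":0.3},{"wx":0,"wy":0,"wz":0,"tx":30.5,"ty":-11.5,"tz":82,"gripper":0.3},{"wx":0,"wy":0,"wz":0,"tx":30.5,"ty":-11.5,"tz":88,"gripper":0.3}]'
python3 -m creep '[{"wx":0,"wy":0,"wz":0,"tx":0,"ty":0,"tz":0,"gripper":0.0},{"wx":0,"wy":0,"wz":0,"tx":0,"ty":0,"tz":0,"gripper":-0.2}]'
python3 - <<'E'
from h import *
im,P=cloud("wrist"); cv2.imwrite("pics/w3.png",im[...,::-1])
print(get_obs()["tool_pos"])
E
```

```text
time_s: 2.3
tool_pos: [0.4629, -0.2963, 0.0985]
tool_rot: [-179.8, 0.2, 17.3]
force: [-0.8, -0.0, -0.1]
grip_width: 0.0565
grasp_force: 0.0
time_s: 2.47
tool_pos: [0.4656, -0.297, 0.1023]
tool_rot: [180.0, -0.0, 17.3]
force: [0.3, 0.3, 0.3]
grip_width: 0.0496
grasp_force: 0.0
[ 0.46613553 -0.29705261  0.10300788]
```

View pics/w3.png

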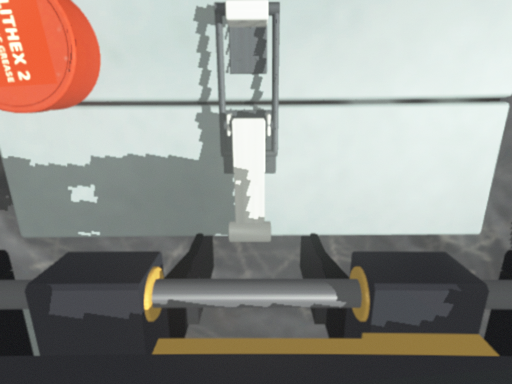

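Roll at (250,232), slightly left of the finger midline (256). I'll correct by 4 mm and close on it.

```bash
python3 -m creep '[{"wx":0,"wy":0,"wz":0,"tx":4,"ty":-4,"tz":2,"gripper":-0.2},{"wx":0,"wy":0,"wz":0,"tx":4,"ty":-4,"tz":2,"gripper":-0.6},{"wx":0,"wy":0,"wz":0,"tx":4,"ty":-4,"tz":2,"gripper":-0.9},{"wx":0,"wy":0,"wz":0,"tx":4,"ty":-4,"tz":2,"gripper":-0.9},{"wx":0,"wy":0,"wz":0,"tx":4,"ty":-4,"tz":2,"gripper":-0.9}]' 30
python3 -m creep '[{"wx":0,"wy":0,"wz":0,"tx":0,"ty":0,"tz":0,"gripper":-0.9},{"wx":0,"wy":0,"wz":0,"tx":0,"ty":0,"tz":0,"gripper":-0.9},{"wx":0,"wy":0,"wz":0,"tx":0,"ty":0,"tz":0,"gripper":-0.9}]'
```

```text
time_s: 2.93
tool_pos: [0.4685, -0.2909, 0.1]
tool_rot: [180.0, -0.0, 17.4]
force: [-0.2, -0.2, 0.8]
grip_width: 0.0161
grasp_force: 0.0
time_s: 3.18
tool_pos: [0.4682, -0.2909, 0.0997]
tool_rot: [180.0, 0.0, 17.4]
force: [0.2, 0.0, -0.4]
grip_width: 0.0054
grasp_force: 0.0
```

Missed: the fingers closed to 5 mm with nothing between them. Looking.

```bash
python3 - <<'E'
from h import *
im,P=cloud("wrist"); cv2.imwrite("pics/w4.png",im[...,::-1])
q=P[205:250,180:320].reshape(-1,3); a=np.radians(17.4);e=np.array([np.cos(a),np.sin(a)]);n=np.array([-e[1],e[0]])
b=P[225:245:2,250]; print(np.c_[b[:,:2]@e,b[:,:2]@n,b[:,2]].round(4))
print([ (np.round(r["point"],4).tolist(),r["confidence"]) for c in("wrist",) for r in nets.place_of("long_box_grip",c)])
optics.read_camera("top");print([ (np.round(r["point"],4).tolist(),r["confidence"]) for r in nets.look_for("long_box_grip","top")])
E
```

```text
[[ 0.3688 -0.4141  0.1163]
 [ 0.3675 -0.4141  0.1163]
 [ 0.3664 -0.4141  0.1168]
 [ 0.3651 -0.4141  0.1169]
 [ 0.3647 -0.4141  0.1189]
 [ 0.3631 -0.4141  0.1185]
 [ 0.3692 -0.4145  0.1348]
 [ 0.3689 -0.4145  0.1367]
 [ 0.3691 -0.4146  0.1399]
 [ 0.3686 -0.4146  0.1412]]
[([0.4699, -0.2935, 0.1166], 0.59)]
[]
```

View pics/w4.png

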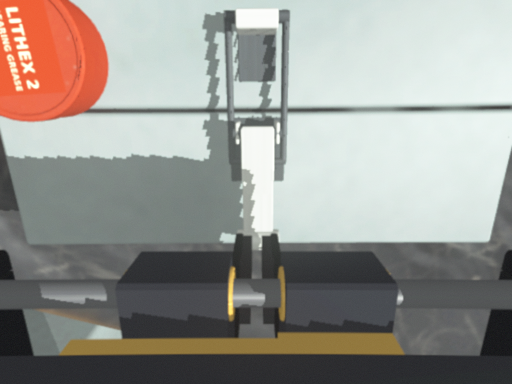

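```bash
python3 - <<'E'
from h import *
i=optics.camera_info("wrist");print(np.round(i["tool_from_camera"],3).tolist(),i["cx"],i["cy"],env.grip_depth)
o=get_obs();print(o["tool_pos"],o["time_s"],o["grip_width"])
im,P=cloud("wrist");R=Ro.from_euler("xyz",o["tool_rot"],degrees=True)
for c in(244,257,272):
  T=R.inv().apply(P[225:262:3,c]-o["tool_pos"])*1000; print(c);print(np.c_[np.arange(225,262,3),T.round(1)])
cv2.imwrite("pics/w5.png",cv2.resize(im[190:290,190:330,::-1],None,fx=5,fy=5))
E
```

```text
[[-0.001, -0.955, -0.296, 0.081], [1.0, -0.001, 0.0, 0.0], [-0.0, -0.296, 0.955, -0.195], [0.0, 0.0, 0.0, 1.0]] 256.3400713656122 198.26532807540602 0.0187
[ 0.4682565  -0.29085565  0.09963196] 3.3833 0.004202580049683956
244
[[225.    9.3  -7.2 -17.3]
 [228.    7.4  -7.2 -17.5]
 [231.    5.   -7.2 -16.5]
 [234.    3.9  -7.2 -18.7]
 [237.    9.2  -6.5 -34.8]
 [240.    8.8  -6.4 -37.9]
 [243.    9.1  -6.2 -42.2]
 [246.    9.3  -6.1 -46.3]
 [249.    8.3  -6.  -47.8]
 [252.    8.9  -5.9 -52.2]
 [255.    8.6  -5.8 -55. ]
 [258.    9.   -5.6 -58.8]
 [261.    9.   -5.5 -61.8]]
257
[[225.    9.1   0.7 -16.9]
 [228.    7.    0.7 -16.7]
 [231.    5.2   0.7 -17. ]
 [234.    4.3   0.7 -19.5]
 [237.    2.    0.7 -18.9]
 [240.    1.2   0.7 -21.3]
 [243.   -0.8   0.7 -21.5]
 [246.   -2.4   0.7 -22.1]
 [249.   -5.4   0.7 -20.3]
 [252.  -68.4   1.   99.8]
 [255.  -71.9   1.   99.9]
 [258.  -75.5   1.  100.1]
 [261.  -78.6   1.   99.4]]
272
[[225.    8.8   9.9 -16.2]
 [228.    6.3  10.  -14.9]
 [231.    4.5  10.  -15.6]
 [234.   10.4   9.1 -33.4]
 [237.   10.1   8.9 -36.8]
 [240.   10.6   8.7 -41.9]
 [243.   10.3   8.5 -44.8]
 [246.   10.4   8.4 -48.6]
 [249.   10.9   8.1 -52.9]
 [252.   11.2   8.  -56.9]
 [255.   10.6   7.9 -58.8]
 [258.    9.5   7.8 -59.7]
 [261.    9.    7.7 -61.7]]
```

View pics/w5.png

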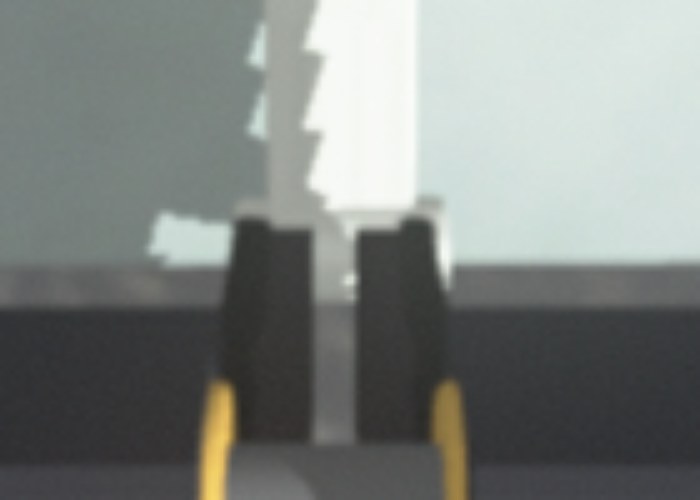

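The fingers closed above the roll. Their visible tips sit roughly 26–33 mm behind the reported TCP, and the roll shows just below them at (255,240). I'll open and descend in small steps, watching the force.

```bash
python3 -m creep '[{"wx":0,"wy":0,"wz":0,"tx":0,"ty":0,"tz":0,"gripper":0.2},{"wx":0,"wy":0,"wz":0,"tx":0,"ty":0,"tz":0,"gripper":0.2},{"wx":0,"wy":0,"wz":0,"tx":0,"ty":0,"tz":0,"gripper":0.2},{"wx":0,"wy":0,"wz":0,"tx":0,"ty":0,"tz":0,"gripper":0.2},{"wx":0,"wy":0,"wz":0,"tx":0,"ty":0,"tz":0,"gripper":0.2}]'
python3 -m creep '[{"wx":0,"wy":0,"wz":0,"tx":0,"ty":0,"tz":2,"gripper":0.2},{"wx":0,"wy":0,"wz":0,"tx":0,"ty":0,"tz":4,"gripper":0.2},{"wx":0,"wy":0,"wz":0,"tx":0,"ty":0,"tz":6,"gripper":0.2},{"wx":0,"wy":0,"wz":0,"tx":0,"ty":0,"tz":6,"gripper":0.2}]'
python3 - <<'E'
from h import *
o=get_obs();print(o["tool_pos"],o["force"],o["time_s"])
im,P=cloud("wrist");R=Ro.from_euler("xyz",o["tool_rot"],degrees=True)
T=R.inv().apply((P-o["tool_pos"]).reshape(-1,3)).reshape(P.shape)*1000
for c in range(195,322,6): 
  k=[(r,T[r,c].round(0).tolist()) for r in range(205,260) if -90<T[r,c,2]<-5 and abs(T[r,c,1])>14][:1]; print(c,k)
E
```

```text
time_s: 3.85
tool_pos: [0.4683, -0.2908, 0.0997]
tool_rot: [180.0, 0.0, 17.4]
force: [0.2, 0.7, 0.2]
grip_width: 0.0299
grasp_force: 0.0
time_s: 4.18
tool_pos: [0.4678, -0.2906, 0.093]
tool_rot: [-180.0, 0.0, 17.4]
force: [0.0, 0.2, -1.2]
grip_width: 0.0507
grasp_force: 0.0
[ 0.46783603 -0.29064394  0.09297877] [ 0.0291608   0.15776026 -1.24365271] 4.1833
195 [(235, [11.0, -33.0, -35.0])]
201 [(234, [11.0, -30.0, -34.0])]
207 [(236, [9.0, -27.0, -33.0])]
213 []
219 []
225 []
231 []
237 []
243 []
249 []
255 []
261 []
267 []
273 []
279 []
285 []
291 []
297 []
303 [(236, [10.0, 26.0, -34.0])]
309 [(236, [9.0, 30.0, -33.0])]
315 [(234, [11.0, 33.0, -34.0])]
321 [(242, [10.0, 34.0, -44.0])]
```

The reported TCP is below the lid top with no contact, so the real fingertips are about 33 mm behind it. I'll descend about 24 mm further in stages.

```bash
python3 -m creep '[{"wx":0,"wy":0,"wz":0,"tx":0,"ty":2,"tz":5,"gripper":0.2},{"wx":0,"wy":0,"wz":0,"tx":0,"ty":2,"tz":10,"gripper":0.2},{"wx":0,"wy":0,"wz":0,"tx":0,"ty":2,"tz":13,"gripper":0.2},{"wx":0,"wy":0,"wz":0,"tx":0,"ty":2,"tz":13,"gripper":0.2}]'
```

```text
time_s: 4.57
tool_pos: [0.4681, -0.2924, 0.0794]
tool_rot: [-179.9, 0.1, 17.4]
force: [0.0, 0.4, 0.2]
grip_width: 0.0521
grasp_force: 0.0
```

```bash
python3 -m creep '[{"wx":0,"wy":0,"wz":0,"tx":0,"ty":0,"tz":4,"gripper":0.2},{"wx":0,"wy":0,"wz":0,"tx":0,"ty":0,"tz":8,"gripper":0.2},{"wx":0,"wy":0,"wz":0,"tx":0,"ty":0,"tz":10,"gripper":0.2},{"wx":0,"wy":0,"wz":0,"tx":0,"ty":0,"tz":10,"gripper":0.2}]'
python3 - <<'E'
from h import *
o=get_obs();print(o["tool_pos"],o["force"],o["time_s"])
im,P=cloud("wrist"); cv2.imwrite("pics/w6.png",cv2.resize(im[170:290,170:340,::-1],None,fx=4,fy=4))
E
```

```text
time_s: 4.9
tool_pos: [0.4684, -0.2925, 0.0699]
tool_rot: [-180.0, 0.0, 17.4]
force: [-1.5, -0.3, -0.6]
grip_width: 0.0524
grasp_force: 0.0
[ 0.46841867 -0.29250368  0.0699319 ] [-1.47868325 -0.32859766 -0.55722716] 4.9
```

View pics/w6.png

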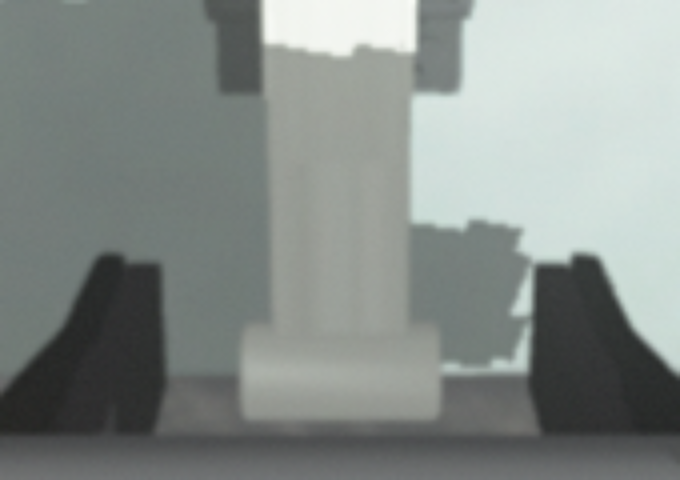

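The roll is now well between the fingers, level with the pads and centred in the crop at (340,370). Closing.

```bash
python3 -m creep '[{"wx":0,"wy":0,"wz":0,"tx":0,"ty":0,"tz":0,"gripper":-0.6},{"wx":0,"wy":0,"wz":0,"tx":0,"ty":0,"tz":0,"gripper":-0.6},{"wx":0,"wy":0,"wz":0,"tx":0,"ty":0,"tz":0,"gripper":-0.6},{"wx":0,"wy":0,"wz":0,"tx":0,"ty":0,"tz":0,"gripper":-0.6},{"wx":0,"wy":0,"wz":0,"tx":0,"ty":0,"tz":0,"gripper":-0.6}]' 30
```

```text
time_s: 5.37
tool_pos: [0.4687, -0.2923, 0.0707]
tool_rot: [-179.9, 0.0, 17.4]
force: [-3.1, 8.7, 1.6]
grip_width: 0.0268
grasp_force: 4.9
```

```bash
python3 -m creep '[{"wx":0,"wy":0,"wz":0,"tx":0,"ty":-0.5,"tz":0,"gripper":-0.6},{"wx":0,"wy":0,"wz":0,"tx":0,"ty":-1,"tz":0,"gripper":-0.6},{"wx":0,"wy":0,"wz":0,"tx":0.5,"ty":-1,"tz":-6,"gripper":-0.6},{"wx":0,"wy":0,"wz":0,"tx":2,"ty":-1,"tz":-13,"gripper":-0.6},{"wx":0,"wy":0,"wz":0,"tx":2,"ty":-1,"tz":-13,"gripper":-0.6}]' 30
```

```text
time_s: 5.78
tool_pos: [0.4705, -0.2911, 0.0844]
tool_rot: [-180.0, 0.0, 17.4]
force: [0.9, 0.8, -3.4]
grip_width: 0.025
grasp_force: 30.0
```

```bash
python3 -m creep '[{"wx":0,"wy":0,"wz":0,"tx":5,"ty":0,"tz":-12,"gripper":-0.6},{"wx":0,"wy":0,"wz":0,"tx":12,"ty":0,"tz":-23,"gripper":-0.6},{"wx":0,"wy":0,"wz":0,"tx":21,"ty":0,"tz":-32,"gripper":-0.6},{"wx":0,"wy":0,"wz":0,"tx":31,"ty":0,"tz":-40,"gripper":-0.6},{"wx":0,"wy":0,"wz":0,"tx":43,"ty":0,"tz":-45,"gripper":-0.6}]' 30
```

```text
time_s: 6.2
tool_pos: [0.512, -0.2779, 0.1311]
tool_rot: [180.0, 0.0, 17.4]
force: [-2.7, 0.9, -1.9]
grip_width: 0.0254
grasp_force: 30.0
```

```bash
python3 -m creep '[{"wx":0,"wy":0,"wz":0,"tx":13,"ty":0,"tz":-3,"gripper":-0.6},{"wx":0,"wy":0,"wz":0,"tx":26,"ty":0,"tz":-3,"gripper":-0.6},{"wx":0,"wy":0,"wz":0,"tx":38,"ty":0,"tz":0,"gripper":-0.6},{"wx":0,"wy":0,"wz":0,"tx":48,"ty":0,"tz":4,"gripper":-0.6},{"wx":0,"wy":0,"wz":0,"tx":49,"ty":0,"tz":4,"gripper":-0.6}]' 30
```

```text
time_s: 6.62
tool_pos: [0.5636, -0.2614, 0.1267]
tool_rot: [179.9, -0.4, 17.6]
force: [2.5, 1.8, 4.8]
grip_width: 0.0254
grasp_force: 30.0
```

```bash
python3 -m creep '[{"wx":0,"wy":0,"wz":0,"tx":0,"ty":0,"tz":0,"gripper":0.2},{"wx":0,"wy":0,"wz":0,"tx":0,"ty":0,"tz":0,"gripper":0.2},{"wx":0,"wy":0,"wz":0,"tx":0,"ty":0,"tz":0,"gripper":0.2},{"wx":0,"wy":0,"wz":0,"tx":0,"ty":0,"tz":0,"gripper":0.2}]'
python3 -m creep '[{"wx":0,"wy":0,"wz":0,"tx":0,"ty":0,"tz":-10,"gripper":0.2},{"wx":0,"wy":0,"wz":0,"tx":0,"ty":0,"tz":-35,"gripper":0.2},{"wx":0,"wy":0,"wz":0,"tx":-15,"ty":0,"tz":-65,"gripper":0.2},{"wx":0,"wy":0,"wz":0,"tx":-40,"ty":0,"tz":-90,"gripper":0.2},{"wx":0,"wy":0,"wz":0,"tx":-60,"ty":0,"tz":-100,"gripper":0.2}]'
python3 - <<'E'
from h import *
im,P=cloud("wrist"); cv2.imwrite("pics/w7.png",im[...,::-1]);np.save("P.npy",P)
print([(np.round(r["point"],3).tolist(),round(r["confidence"],2)) for r in nets.place_of("long_box_grip","wrist")],[(np.round(r["point"],3).tolist(),round(r["confidence"],2)) for r in nets.place_of("grease_tin","wrist")])
E
```

```text
time_s: 6.95
tool_pos: [0.5573, -0.2647, 0.1244]
tool_rot: [180.0, 0.1, 17.3]
force: [0.7, 0.5, 0.3]
grip_width: 0.0447
grasp_force: 0.0
time_s: 7.37
tool_pos: [0.5016, -0.2828, 0.2295]
tool_rot: [179.7, -0.2, 17.4]
force: [0.9, 0.4, -0.4]
grip_width: 0.052
grasp_force: 0.0
[([0.561, -0.266, 0.172], 0.57)] [([0.602, -0.02, -0.002], 0.94), ([0.532, -0.144, 0.095], 0.79)]
```

View pics/w7.png

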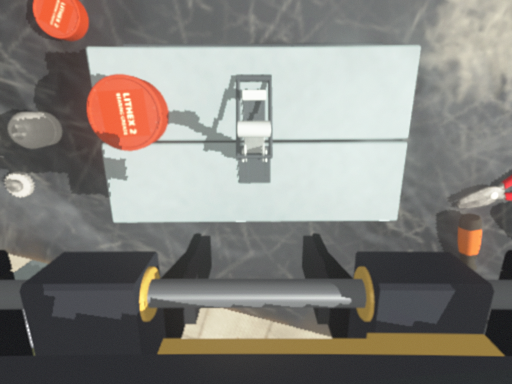

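The lever is over at its stop: the roll at (254,128) measures (0.561, -0.266, 0.172), which is where 2.0 rad should put it. The tin at (127,112) is unmoved and the gripper is clear.

```bash
python3 -c "
from cell import env
print(env.sign_off())"
```

```text
the job is handed in; nothing more can be done
None
```

The long box is unlatched: its lever is swung over to about its 2.0 rad stop and released, the grease tin is still in place, the short box was never approached, and the job is handed in at about 7.5 s (no verdict returned).

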